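# Stow a lying jar in the jar tray

## Robot

A 7-joint arm with a two-finger parallel gripper is mounted at the origin on a cart in front of the work surface, level with it; the furniture and walls round the work are solid. World frame = base frame: x ahead of the robot, y to its left, z up, the work surface at z = 0. Lengths are in m, angles in rad, forces in N, time in s.
With the tool pointing down it reaches from about 0.4 to 0.9 m from the base axis. Payload 5.5 kg.
Tool frame: the origin (TCP) lies between the finger pads; the fingertips stand ahead of it and the grasp point (between the pads) lies 3 mm ahead of it (finger_overhang is the z of the fingertips in the tool frame, in m); z points along the fingers, y is the line along which they close (so a half turn about z gives the same grasp; the last joint's range is limited). The gripper opens to 92 mm and grips with 3 to 60 N. Pads are 19 mm wide; open, the fingers measure 130 mm over their backs; the gripper's body (75 mm by 190 mm) begins 47 mm behind the grasp point.
Start: joints at [-0.898, 0.501, -0.427, 1.55, 0.221, 1.138, -0.21], TCP at [0.259, 0.596, 0.249] pointing down, gripper open.
Joint ranges: [-2.88, 2.88], [-0.31, 2.03], [-1.54, 1.56], [0.2, 2.42], [-1.41, 4.55], [0.19, 2.02], [-2.57, 2.57]. Speed limits (rad/s): [2.57, 2.57, 3.14, 3.14, 3.14, 3.14, 3.14].

## Interface

Orientations are given as [roll, pitch, yaw] about the fixed x, y, z axes, in that order (R = Rz(yaw) Ry(pitch) Rx(roll)).
In Python, from cell import * gives the robot as it stands.
- The arm moves only by the tool apply_moves, never from a script. Its arguments are lists of equal length, an entry for each row: "delta_pos": the shift along the tool's x, y, z in mm, a list of three; "rot": the turn, a rotation vector about the tool's x, y, z in rad, a list of three; "grip": the closure, from 0 (fully open) to 1 (shut). In form: {"delta_pos": [[tx, ty, tz], ...], "rot": [[rx, ry, rz], ...], "grip": [grip, ...]}. A call has 1 to 12 rows; each row is the pose to reach, as a shift and turn from the pose commanded when the call began, along the tool's axes at that moment; what a row does not reach only later rows make up. A row lasts 1/8 s, in which the tool goes at most 62.5 mm and 10.7 degrees, less where a joint would pass 70% of its speed; a pose out of reach is approached as far as the arm can. A call with a gripper value outside its range is refused whole. The fingers move at their own pace and stop on an object; "force" is the grip in N (left out, the last holds). Time passes only in rows, so rows that repeat a pose let the fingers close. It gives the time, the measured TCP pose, the force, the opening and the grip force at its end, in the units of the state.
- read_state(): the state, without advancing time (a new reading comes with each control period).
- grab_frame(name): name is "scene" or "top"; returns the picture (400x640x3 uint8, blue, green, red); there is no depth.
- get_calibration(name): a dict with "camera_matrix" (3x3 intrinsics, pixels), "world_from_camera" (4x4, takes a point from camera to world coordinates). Camera axes: x right, y down, z forward; pixel columns grow to the right and rows downward; lengths in m; the calibration is good to about 2 mm. A picture is of the moment at which its call begins. get_calibration takes no time and is no camera call.
- hand_in(): hands the job in; it is judged then, once.
The state is a dict: "clock": time; "qpos": joint angles; "dq": joint speeds; "joint_torque": joint torques, N m; "eef_pos": TCP position; "orientation": TCP orientation; "ft_force": force on the tool from outside, world axes, zero at the start; "torque": the same for the moment, N m; "gripper_width": finger opening in m; "grip_force": force on a finger pad.
Only numpy, scipy, OpenCV 4.12 (cv2) and the standard library are available. Lean on these libraries where they do the work, as an engineer would, in place of code of your own. Each camera call takes 0.05 s, during which the arm holds its last target. There are 200 camera calls.

## Task

Stow the tall glass jar that lies loose at the open end of the wooden jar tray: push its top sideways with a fingertip so that it rolls (rather than slides) along the tray and comes to rest lengthwise on the marked line of the empty bay, then swing the wooden keeper bar fully shut behind it. Nothing is to be gripped or lifted; be gentle with the glass, do not knock the jar already stowed in the next bay, and leave everything else where it stands.

Things in the scene. Friction and masses are not known exactly. Their poses are not given: they have to be found in the camera images.
- jar_tray: Fixed pale wooden tray, 243 (x) x 330 (y) mm, for jars stored lying down. Origin at the centre of its underside; at yaw 0 its axes are the world's (yaw -0.02 to 0.3). Side rails run along y: 14 mm thick, tops 30 mm above the worktop, inner faces at x = -107.5 and +107.5 mm. An end wall as high closes the +y end; the -y end is open. Between them lies a dark liner, top 14 mm above the worktop.
- bay_line (a point): Middle of the pale line across the liner that marks the empty bay, at tray y = +23 mm, 14 mm above the worktop; it runs along tray x, with dark marks on the rail tops at its ends (its axes are the tray's). An equal line at tray y = +115 mm marks the bay that is taken. The liner resists rolling: a jar at rest stays, one let go at 0.1 m/s stops within about 2 cm.
- jar: The jar to stow: glass cylinder with black screw lid, 65 mm across, 199 mm long, 0.2 to 0.45 kg, lying along tray x within 0.1 rad, 90 to 125 mm short of the line; to be rolled to tray +y. Origin at the centre of its bottom end, which faces away from the robot; z along its length towards the lid and the robot; x points up at the start and turns over as it rolls.
- jar_mid (a point): Middle of that jar, on its axis: 46 mm above the worktop as it lies; the top of the glass is 79 mm above the worktop. Rolling without slip, the top of the glass travels twice as far as the jar; a light touch of 3 to 10 N on top grips well enough to roll it, and fingers sliding up its back tend to make it slide instead.
- keeper (a joint): Angle of the keeper, a brown wooden bar that swings level about a screw on the rail nearer the robot. 0 = shut (at its stop): points to tray +x across the lane, its face 7 mm behind a jar lying on the line. pi/2 = open: points to tray -y along the rail top. Starts at 1.62 to 1.75 (limit 1.8). Needs 0.3 N at 100 mm from the pivot and stays where it is left.
- keeper_pivot (a point): Pivot axis of the keeper bar, at tray x = -114.5, y = -22 mm, at the bar's mid height, 41 mm above the worktop. The bar is straight, reaches 144 mm past the pivot, is 12 mm thick and its wood spans 32 to 50 mm above the worktop.
- keeper_end (a point): Point on the bar's middle line at mid height, 134 mm from the pivot, under a small brass knob that stands 14 mm above the bar
- stowed_jar: An equal jar already lying in the other bay, 92 mm beyond the line centre to centre, not to be knocked; origin at the centre of its bottom end, z along it towards the lid and the robot
- stowed_jar_mid (a point): Middle of the stowed jar, on its axis
- salt_drum: Bystander: red and yellow upright drum, 61 mm across, 121 mm high, left or right of the tray; origin under its centre
- rice_jar: Bystander: upright glass jar with yellow lid, 53 mm across, 99 mm high, left of the tray; origin under its centre
- pepper_jar: Bystander: upright glass jar with dark red lid, 46 mm across, 99 mm high, right or left of the tray; origin under its centre
- clip_jar: Bystander: upright grey clip-top jar with orange seal, 93 mm across, 87 mm high, right of the tray; origin under its centre
- ghee: Bystander: upright brown jar with gold lid, 59 mm across, 87 mm high, behind and left of the tray; origin under its centre
- tape_roll: Bystander: roll of tape lying flat, 96 mm across, 25 mm high, front left; origin under its centre
- pen: Bystander: black and white marker pen lying, 137 mm long, front left; origin under its centre
There are look-alikes about, which are no part of the job. Leave any purple look-alike of the jar alone.

How it is judged:
By the outcome, as a careful person would: the job done as asked, in the order asked, and still so for the second after the job is handed in, with the robot touching nothing.
It also fails if it takes over 64 s, if anything falls off the work surface, if the arm or the gripper's body presses on something with over 40 N, if the wrist force passes 120 N, or if a joint passes its speed limit or range.

## Working session

There is one attempt and no reset: what is moved stays moved. The work goes in short steps, Python scripts to look and compute and a tool call to move; the robot and the scene stay as the last step left them, time stands still between calls to the robot, and variables do not carry over. Pictures are saved under pics/ and viewed, at most 10 in all, crops included, and the job is handed in when it is done.

Besides the shell and the picture viewer there is one more tool, called as name(argument=value, ...), one argument or row to a line, values as JSON. apply_moves: Moves the arm, as the interface text tells. Its arguments: {"type":"object","properties":{"delta_pos":{"type":"array","items":{"type":"array","items":{"type":"number"}}},"rot":{"type":"array","items":{"type":"array","items":{"type":"number"}}},"grip":{"type":"array","items":{"type":"number"}},"force":{"type":"number"}},"required":["delta_pos","rot","grip"]}

```bash
mkdir -p pics
cat > h.py <<'E'
from cell import *
import numpy as np, cv2
def ray(cam,u,v,z):
    c=get_calibration(cam);K=np.array(c["camera_matrix"]);T=np.array(c["world_from_camera"])
    d=T[:3,:3]@np.linalg.solve(K,[u,v,1.]);o=T[:3,3]
    return o+d*(z-o[2])/d[2]
def proj(cam,p):
    c=get_calibration(cam);K=np.array(c["camera_matrix"]);T=np.array(c["world_from_camera"])
    q=K@(T[:3,:3].T@(np.array(p)-T[:3,3]));return q[:2]/q[2]
E
python3 - <<'E'
from h import *
for n in("scene","top"):
    im=grab_frame(n);cv2.imwrite(f"pics/{n}0.png",im)
    print(n,np.round(get_calibration(n)["world_from_camera"],2).tolist())
print(read_state(), [k for k in globals() if 'over' in k])
E
ls
```

```text
scene [[-0.5, -0.35, 0.79, -0.63], [-0.87, 0.2, -0.46, 0.7], [-0.0, -0.92, -0.4, 0.64], [0.0, 0.0, 0.0, 1.0]]
top [[0.01, -1.0, 0.09, 0.38], [-1.0, -0.01, -0.0, 0.04], [0.01, -0.09, -1.0, 1.52], [0.0, 0.0, 0.0, 1.0]]
{'clock': 0.1, 'qpos': array([-0.89781117,  0.50176487, -0.42679404,  1.55133951,  0.22081761,
        1.13831233, -0.21032005]), 'dq': array([-0.00216942, -0.00155516, -0.00090014, -0.0036834 ,  0.00169209,
       -0.00029565, -0.00044092]), 'joint_torque': array([-1.07057535e-02, -5.67871320e+01, -5.83838806e+00, -2.79916942e+01,
       -6.91494439e-02,  2.41637958e-02,  1.19856747e-05]), 'eef_pos': array([0.2587808 , 0.59561656, 0.24777657]), 'orientation': array([-3.13982480e+00, -4.01586463e-05,  2.73183015e+00]), 'ft_force': array([-0.32218692,  0.51902058, -0.11070088]), 'torque': array([-0.00379116,  0.02169745,  0.04598066]), 'grip_force': 0.0, 'gripper_width': 0.09217542355808227} ['finger_overhang']
h.py
pics
```

View pics/top0.png

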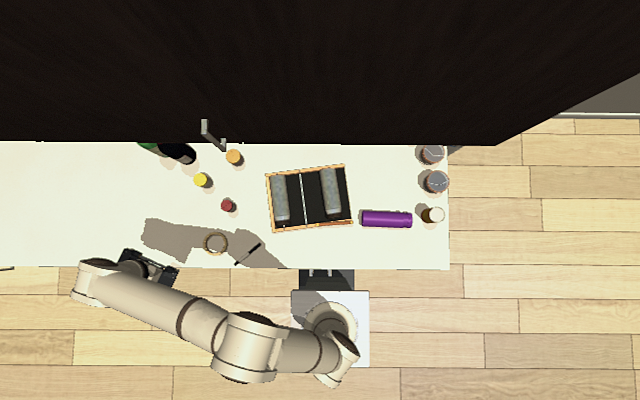

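View pics/scene0.png

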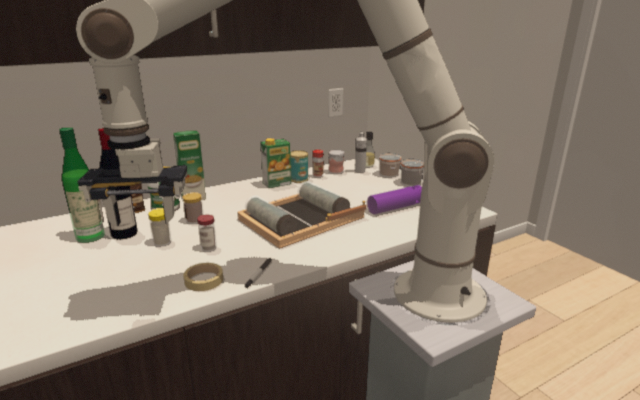

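The top view shows the tray at about (268-352, 165-231). The stowed jar is at (280,197), the empty bay line at (303,197) and the loose jar at (331,192), at the open right end. The purple cylinder at (386,219) is the look-alike, outside the tray, so I'll leave it. Next I'll enlarge a crop to confirm.

Run:
```python
from h import *
im=cv2.imread("pics/top0.png")
cv2.imwrite("pics/crop0.png",cv2.resize(im[155:245,255:375],None,fx=6.5,fy=6.5,interpolation=cv2.INTER_CUBIC))
print(get_calibration("top")["camera_matrix"],finger_overhang)
```

```text
[[366.84297593   0.         322.0573119 ]
 [  0.         366.84297593 200.7383889 ]
 [  0.           0.           1.        ]] 0.022
```

View pics/crop0.png

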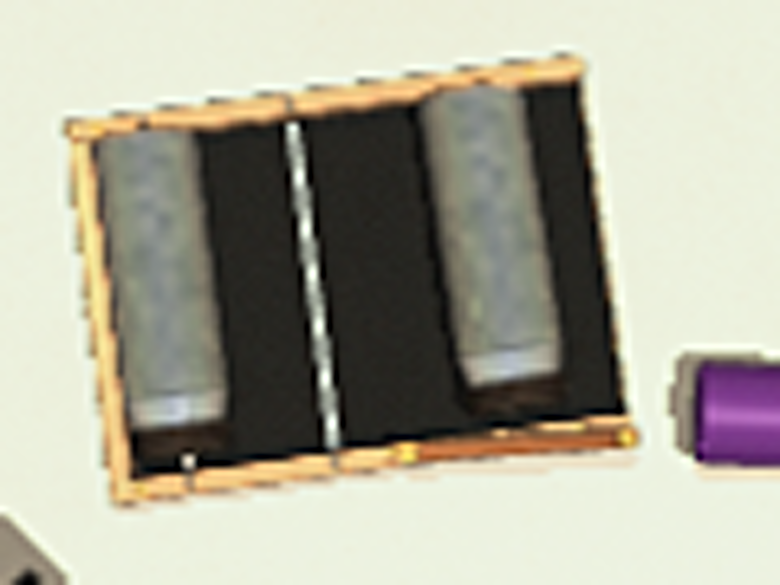

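The loose jar is the one at crop (495,235), lid towards the robot. The keeper runs along the near rail, with its pivot at crop (405,452) and its knob at (627,437). The line runs from crop (292,122) to (333,445).

```bash
cat > m.py <<'E'
from h import *
def full(a,b): return 255+(a+.5)/6.5-.5,155+(b+.5)/6.5-.5
im=cv2.imread("pics/top0.png").astype(int)
B,G,R=im[...,0],im[...,1],im[...,2]
H=cv2.cvtColor(im.astype(np.uint8),cv2.COLOR_BGR2HSV)
# line: weighted centroid per row between ends
pts=[]
for v in range(175,222):
    t=(v-173.7)/(223.4-173.7);u0=299.5+t*6.3
    us=np.arange(int(u0)-2,int(u0)+5);w=np.clip(im[v,us].sum(1)-150,0,None)
    if w.sum()>100: pts.append(ray("top",(us*w).sum()/w.sum(),v,.014)[:2])
pts=np.array(pts);vx,vy,x0,y0=cv2.fitLine(pts.astype(np.float32),cv2.DIST_HUBER,0,.01,.01).ravel()
if vx<0: vx,vy=-vx,-vy
yaw=np.arctan2(vy,vx);print("line yaw",yaw,"at",x0,y0)
# rails : line ends marks
e1=ray("top",*full(289,103),.03);e2=ray("top",*full(335,458),.03);print("marks",e1,e2,np.arctan2(*(e1-e2)[[1,0]]),np.linalg.norm(e1-e2))
m=(((H[...,0]<25)&(H[...,1]>70)&(H[...,2]>120))*255).astype(np.uint8);m[:160]=0;m[235:]=0;m[:,:262]=0;m[:,357:]=0
ys,xs=np.nonzero(m);r=cv2.minAreaRect(np.array([ray("top",x,y,.03)[:2] for x,y in zip(xs,ys)],np.float32));print("rect",r)
yw=yaw;Rz=np.array([[np.cos(yw),-np.sin(yw)],[np.sin(yw),np.cos(yw)]])
bl=(e1+e2)[:2]/2
org=bl-Rz@[0,.023];print("bay_line",bl,"origin",org)
def tr(p): return Rz.T@(np.array(p)[:2]-org)
for n,c,z in[("pivot",(405,452),.052),("knob",(627,437),.064),("purple L",(697,410),.04)]:
    p=ray("top",*full(*c),z);print(n,p,tr(p))
for n,cs in[("jarL",[(422,100),(468,385)]),("jarR",[(520,90),(560,370)]),("stL",[(100,145),(130,420)]),("stR",[(197,135),(225,410)])]:
    print(n,[tr(ray("top",*full(*c),.048)) for c in cs])
E
python3 m.py
```

```text
line yaw 0.14240839 at 0.5204107 0.11308353
marks [0.63366229 0.12911693 0.03      ] [0.41061172 0.09720628 0.03      ] 0.14210042260821468 0.2253216526346218
rect ((0.5209633708000183, 0.09042580425739288), (0.24831025302410126, 0.3285922110080719), 7.952389717102051)
bay_line [0.522137  0.1131616] origin [0.52540134 0.09039443]
pivot [0.41417597 0.05351448 0.052     ] [-0.11533371 -0.02072068]
knob [ 0.42424315 -0.08160876  0.064     ] [-0.12454615 -0.15590488]
purple L [ 0.44214866 -0.1269729   0.04      ] [-0.11326032 -0.20335109]
jarL [array([ 0.10037751, -0.05999677]), array([-0.07950961, -0.0646094 ])]
jarR [array([ 0.09857356, -0.12138283]), array([-0.07785364, -0.12210284])]
stL [array([0.0987198 , 0.14209236]), array([-0.07330906,  0.14435408])]
stR [array([0.09700127, 0.08159566]), array([-0.07494985,  0.08569754])]
```

apply_moves(
  delta_pos=[
    [-20,-18,0],
    [-50,-45,0],
    [-80,-72,0],
    [-110,-99,0],
    [-140,-126,0],
    [-170,-152,0],
    [-200,-179,0],
    [-230,-206,0],
    [-260,-233,0],
    [-290,-260,0],
    [-310,-278,0],
    [-320,-287,0],
  ],
  rot=[
    [0,0,0],
    [0,0,0],
    [0,0,0],
    [0,0,0],
    [0,0,0],
    [0,0,0],
    [0,0,0],
    [0,0,0],
    [0,0,0],
    [0,0,0],
    [0,0,0],
    [0,0,0],
  ],
  grip=[1,1,1,1,1,1,1,1,1,1,1,1],
  force=10,
)

```text
clock: 1.6
eef_pos: [0.4385, 0.2038, 0.2484]
orientation: [-3.141, -0.0, 2.729]
ft_force: [0.8, 0.7, -0.2]
gripper_width: 0.0007
grip_force: 0.0
```

apply_moves(
  delta_pos=[
    [-20,-18,0],
    [-45,-40,0],
    [-75,-67,10],
    [-105,-94,30],
    [-135,-121,50],
    [-160,-143,70],
    [-175,-157,90],
    [-180,-161,100],
    [-180,-161,105],
    [-180,-161,105],
  ],
  rot=[
    [0,0,-0.05],
    [0,0,-0.12],
    [0,0,-0.2],
    [0,0,-0.28],
    [0,0,-0.36],
    [0,0,-0.44],
    [0,0,-0.5],
    [0,0,-0.55],
    [0,0,-0.55],
    [0,0,-0.55],
  ],
  grip=[1,1,1,1,1,1,1,1,1,1],
)

```text
clock: 2.85
eef_pos: [0.5387, -0.0128, 0.1434]
orientation: [3.141, -0.001, -3.001]
ft_force: [1.1, 0.1, 0.7]
gripper_width: 0.0008
grip_force: 0.0
```

```bash
cat > t.py <<'E'
from h import *
YAW=.142;ORG=np.array([.5235,.0904]);Rz=np.array([[np.cos(YAW),-np.sin(YAW)],[np.sin(YAW),np.cos(YAW)]])
def tray(p): return Rz.T@(np.array(p)[:2]-ORG)
def world(t,z): return np.r_[ORG+Rz@np.array(t),z]
def st():
    s=read_state();print("clk",round(s["clock"],2),"tcp tray mm",np.round(tray(s["eef_pos"])*1e3,1),"z",np.round(s["eef_pos"][2]*1e3,1),"rpy",np.round(s["orientation"],3),"F",np.round(s["ft_force"],2),"w",round(s["gripper_width"]*1e3,1))
E
python3 - <<'E'
from t import *
st();im=grab_frame("scene");u,v=proj("scene",world((0,-.09),.08)).astype(int);print(u,v)
cv2.imwrite("pics/s1.png",cv2.resize(im[v-90:v+60,u-100:u+100],None,fx=4,fy=4,interpolation=cv2.INTER_CUBIC))
E
```

```text
clk 2.85 tcp tray mm [   0.5 -104.3] z 143.4 rpy [ 3.141e+00 -1.000e-03 -3.001e+00] F [1.08 0.12 0.72] w 0.8
324 189
```

View pics/s1.png

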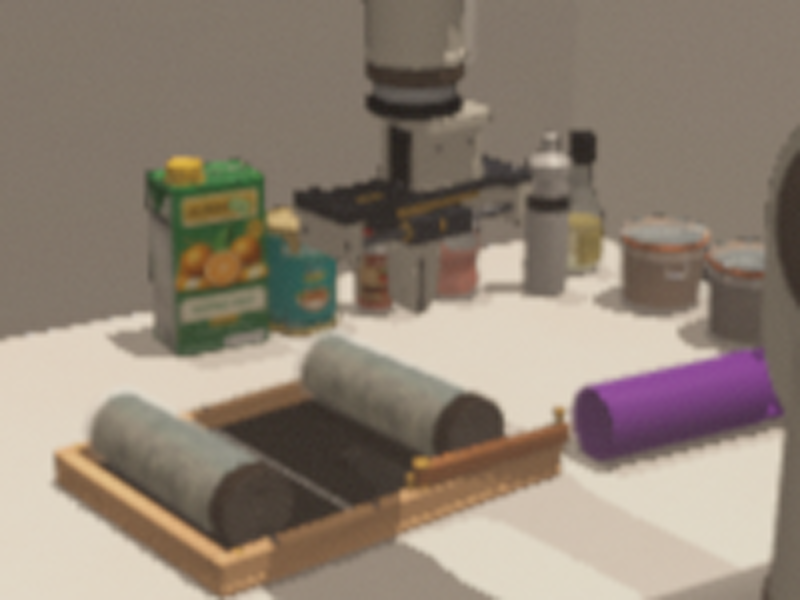

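The shut fingers, tip at crop (405,300), hang above the loose jar, whose lid end is at (470,425). The keeper at (490,455) lies along the near rail. I'll descend to just above the glass.

apply_moves(
  delta_pos=[
    [0,-1,10],
    [0,-1,22],
    [0,-1,32],
    [0,-1,38],
    [0,-1,40],
    [0,-1,40],
  ],
  rot=[
    [0,0,0],
    [0,0,0],
    [0,0,0],
    [0,0,0],
    [0,0,0],
    [0,0,0],
  ],
  grip=[1,1,1,1,1,1],
)

```text
clock: 3.65
eef_pos: [0.5392, -0.0149, 0.1036]
orientation: [3.141, -0.0, -3.001]
ft_force: [0.6, 0.6, 0.0]
gripper_width: 0.0006
grip_force: 0.0
```

apply_moves(
  delta_pos=[
    [0,0,1],
    [0,0,2],
    [0,0,2],
  ],
  rot=[
    [0,0,0],
    [0,0,0],
    [0,0,0],
  ],
  grip=[1,1,1],
)

```text
clock: 4.03
eef_pos: [0.5392, -0.0149, 0.1018]
orientation: [-3.142, 0.0, -3.001]
ft_force: [-0.0, -0.2, 0.4]
gripper_width: 0.0005
grip_force: 0.0
```

apply_moves(
  delta_pos=[
    [0,0,1],
    [0,0,1],
  ],
  rot=[
    [0,0,0],
    [0,0,0],
  ],
  grip=[1,1],
)

```text
clock: 4.28
eef_pos: [0.5391, -0.0149, 0.1006]
orientation: [3.142, -0.0, -3.001]
ft_force: [0.1, 0.2, 0.4]
gripper_width: 0.0004
grip_force: 0.0
```

apply_moves(
  delta_pos=[
    [0,0,0.5],
    [0,0,0.5],
  ],
  rot=[
    [0,0,0],
    [0,0,0],
  ],
  grip=[1,1],
)

```text
clock: 4.53
eef_pos: [0.5392, -0.0149, 0.1002]
orientation: [3.142, -0.0, -3.001]
ft_force: [0.8, 0.5, 0.9]
gripper_width: 0.0008
grip_force: 0.0
```

apply_moves(
  delta_pos=[
    [0,0,0.5],
    [0,0,0.5],
  ],
  rot=[
    [0,0,0],
    [0,0,0],
  ],
  grip=[1,1],
)

```text
clock: 4.78
eef_pos: [0.5392, -0.0149, 0.0997]
orientation: [3.142, -0.0, -3.001]
ft_force: [-0.4, 0.0, 0.1]
gripper_width: 0.0005
grip_force: 0.0
```

apply_moves(
  delta_pos=[
    [0,0,0.5],
    [0,0,0.5],
  ],
  rot=[
    [0,0,0],
    [0,0,0],
  ],
  grip=[1,1],
)

```text
clock: 5.03
eef_pos: [0.5392, -0.0149, 0.0992]
orientation: [3.142, -0.0, -3.001]
ft_force: [-0.3, 0.5, -0.0]
gripper_width: 0.0005
grip_force: 0.0
```

apply_moves(
  delta_pos=[
    [0,0,-3],
    [0,3,-3],
    [0,6,-3],
    [0,6,-1.5],
    [0,6,-1],
    [0,6,-1],
  ],
  rot=[
    [0,0,0],
    [0,0,0],
    [0,0,0],
    [0,0,0],
    [0,0,0],
    [0,0,0],
  ],
  grip=[1,1,1,1,1,1],
)

```text
clock: 5.78
eef_pos: [0.5383, -0.0091, 0.1002]
orientation: [-3.141, -0.0, -3.001]
ft_force: [-0.4, 0.1, 0.0]
gripper_width: 0.0003
grip_force: 0.4
```

apply_moves(
  delta_pos=[
    [0,0,0.5],
    [0,0,1],
    [0,0,1],
  ],
  rot=[
    [0,0,0],
    [0,0,0],
    [0,0,0],
  ],
  grip=[1,1,1],
)

```text
clock: 6.15
eef_pos: [0.5385, -0.0095, 0.0999]
orientation: [-3.141, 0.0, -3.002]
ft_force: [-1.8, -1.0, 7.3]
gripper_width: 0.0003
grip_force: 3.7
```

apply_moves(
  delta_pos=[
    [0,2,0],
    [0,6,0],
    [0,11,0],
    [0,16,0],
    [0,20,0],
    [0,20,0],
  ],
  rot=[
    [0,0,0],
    [0,0,0],
    [0,0,0],
    [0,0,0],
    [0,0,0],
    [0,0,0],
  ],
  grip=[1,1,1,1,1,1],
)

```text
clock: 6.9
eef_pos: [0.5353, 0.011, 0.1005]
orientation: [-3.141, -0.001, -3.001]
ft_force: [-5.8, -0.8, 14.0]
gripper_width: 0.0003
grip_force: 7.1
```

```bash
cat >> t.py <<'E'
def look(n,fx=5):
    im=grab_frame("top");c=im[155:245,255:375];cv2.imwrite(f"pics/{n}.png",cv2.resize(c,None,fx=fx,fy=fx,interpolation=cv2.INTER_CUBIC))
    im=grab_frame("scene");cv2.imwrite(f"pics/{n}s.png",cv2.resize(im[140:270,220:410],None,fx=4,fy=4,interpolation=cv2.INTER_CUBIC))
E
python3 -c "
from t import *
st();look('a')"
```

```text
clk 6.9 tcp tray mm [  0.4 -80.3] z 100.5 rpy [-3.141e+00 -1.000e-03 -3.001e+00] F [-5.84 -0.78 13.98] w 0.3
```

View pics/as.png

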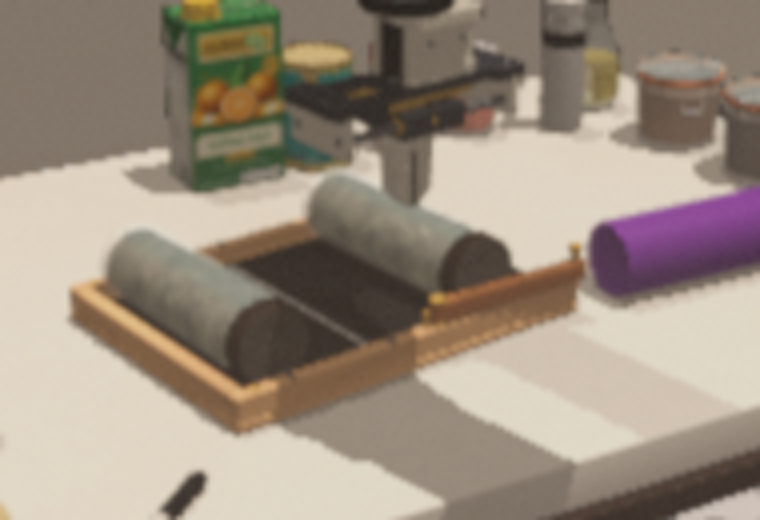

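The fingertip at crop (405,195) sits on the jar near its middle, the lid centre is at about (475,262), and the jar is still straight. I'll ease the pressure and continue.

apply_moves(
  delta_pos=[
    [0,0,-0.7],
    [0,4,-0.7],
    [0,9,-0.7],
    [0,14,-0.7],
    [0,16,-0.7],
    [0,16,-0.7],
  ],
  rot=[
    [0,0,0],
    [0,0,0],
    [0,0,0],
    [0,0,0],
    [0,0,0],
    [0,0,0],
  ],
  grip=[1,1,1,1,1,1],
)

```text
clock: 7.75
eef_pos: [0.5328, 0.0268, 0.0999]
orientation: [3.141, -0.001, -3.001]
ft_force: [-3.3, -0.1, 6.4]
gripper_width: 0.0005
grip_force: 3.0
```

apply_moves(
  delta_pos=[
    [0,0,-5],
    [0,-6,-10],
    [0,-13,-10],
    [0,-19,-10],
    [0,-19,-10],
  ],
  rot=[
    [0,0,0],
    [0,0,0],
    [0,0,0],
    [0,0,0],
    [0,0,0],
  ],
  grip=[1,1,1,1,1],
)

```text
clock: 8.38
eef_pos: [0.536, 0.0068, 0.1097]
orientation: [-3.141, -0.0, -3.003]
ft_force: [0.2, 0.3, 0.0]
gripper_width: 0.0008
grip_force: 0.0
```

```bash
cat >> t.py <<'E'
def prof(im):
    g=cv2.cvtColor(im,cv2.COLOR_BGR2GRAY);ys=np.arange(-.16,.15,.003)
    for x in(.09,.075,.06,-.03,-.045,-.06,-.075):
        uv=np.array([proj("top",world((x,y),.048)) for y in ys],np.float32)
        p=cv2.remap(g,uv[None,:,0],uv[None,:,1],cv2.INTER_LINEAR)[0].astype(int)
        e=np.flatnonzero(np.diff((p>70).astype(int)))
        print(int(x*1e3),[int(ys[i]*1e3+1.5) for i in e])
E
python3 -c "
from t import *
prof(cv2.imread('pics/top0.png'));st();look('b');prof(grab_frame('top'))"
```

```text
90 [-155, -122, -59, 18, 27, 81]
75 [-158, -122, -59, 15, 27, 84]
60 [-155, -122, -59, 18, 27, 84]
-30 [-158, -125, -62, 18, 27, 84]
-45 [-158, -125, -62, 15, 27, 81]
-60 [-158, -125, -62, 15, 27, 81]
-75 [-158, -122, -65, 15, 27, 87]
clk 8.38 tcp tray mm [  0.5 -84.5] z 109.7 rpy [-3.141 -0.    -3.003] F [0.17 0.25 0.04] w 0.8
90 [-41, 18, 27, 81]
75 [-41, 18, 24, 84]
60 [-41, 18, 27, 84]
-30 [-44, 18, 24, 84]
-45 [-44, 18, 24, 81]
-60 [-44, 18, 24, 84]
-75 [-47, 18, 24, 87]
```

View pics/b.png

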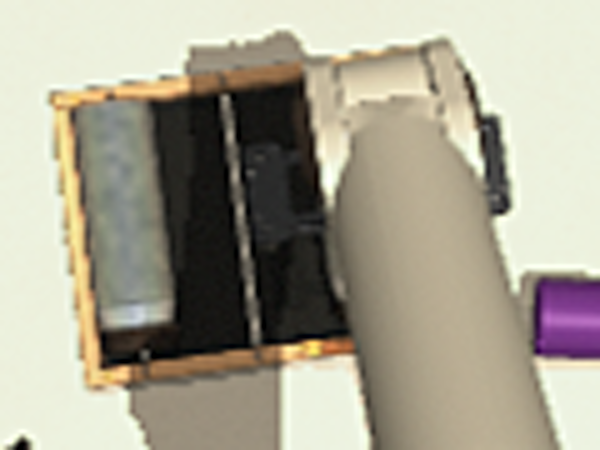

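```bash
cat >> t.py <<'E'
def sprof(im):
    g=cv2.cvtColor(im,cv2.COLOR_BGR2GRAY);ys=np.arange(-.16,.10,.002);r=[]
    for x in(.03,-.02,-.045,-.07):
        uv=np.array([proj("scene",world((x,y),.0465)) for y in ys],np.float32)
        p=cv2.remap(g,uv[None,:,0],uv[None,:,1],cv2.INTER_LINEAR)[0].astype(int)
        d=np.diff((p>75).astype(int));r.append((int(x*1e3),[int(ys[i]*1e3+1) for i in np.flatnonzero(d)]))
    print(r)
E
python3 -c "
from t import *
sprof(cv2.imread('pics/scene0.png'));im=grab_frame('scene');cv2.imwrite('pics/c.png',im);sprof(im)"
```

```text
[(30, [-38, 55]), (-20, [-36, 55]), (-45, [-138, -94, -38, 55, 73]), (-70, [-132, -64, -38, 55, 73])]
[(30, [-22, 59]), (-20, [-22, 59]), (-45, [-120, -76, -22, 59, 67]), (-70, [-112, -44, -20, 59, 67])]
```

apply_moves(
  delta_pos=[
    [0,2,7],
    [0,2,9.7],
    [0,2,10.2],
    [0,5,10.2],
    [0,11,10.2],
    [0,17,10.2],
    [0,23,10.2],
    [0,29,10.2],
    [0,35,10.2],
    [0,39,10.2],
    [0,40,10.2],
  ],
  rot=[
    [0,0,0],
    [0,0,0],
    [0,0,0],
    [0,0,0],
    [0,0,0],
    [0,0,0],
    [0,0,0],
    [0,0,0],
    [0,0,0],
    [0,0,0],
    [0,0,0],
  ],
  grip=[1,1,1,1,1,1,1,1,1,1,1],
)

```text
clock: 9.95
eef_pos: [0.5301, 0.0479, 0.0995]
orientation: [3.141, -0.0, -3.001]
ft_force: [-1.7, 0.1, 1.9]
gripper_width: 0.0004
grip_force: 0.9
```

```bash
python3 -c "
from t import *
st();sprof(grab_frame('scene'))"
```

```text
clk 9.95 tcp tray mm [  0.5 -43. ] z 99.5 rpy [ 3.141 -0.    -3.001] F [-1.71  0.11  1.92] w 0.4
[(30, [-2, 59]), (-20, [-4, 59]), (-45, [-102, -56, -4, 59, 67]), (-70, [-102, -26, -4])]
```

apply_moves(
  delta_pos=[
    [0,0,-6],
    [0,-6,-8],
    [0,-14,-8],
    [0,-20,-8],
    [0,-22,-4],
    [0,-22,-1],
    [0,-22,0],
  ],
  rot=[
    [0,0,0],
    [0,0,0],
    [0,0,0],
    [0,0,0],
    [0,0,0],
    [0,0,0],
    [0,0,0],
  ],
  grip=[1,1,1,1,1,1,1],
)

```text
clock: 10.88
eef_pos: [0.5333, 0.0258, 0.0996]
orientation: [3.142, -0.001, -3.001]
ft_force: [-1.9, -0.7, 6.6]
gripper_width: 0.0005
grip_force: 3.3
```

apply_moves(
  delta_pos=[
    [0,3,0],
    [0,9,0],
    [0,15,0],
    [0,21,0],
    [0,27,0],
    [0,33,0],
    [0,37,0],
    [0,38,0],
  ],
  rot=[
    [0,0,0],
    [0,0,0],
    [0,0,0],
    [0,0,0],
    [0,0,0],
    [0,0,0],
    [0,0,0],
    [0,0,0],
  ],
  grip=[1,1,1,1,1,1,1,1],
)

```text
clock: 11.88
eef_pos: [0.5272, 0.0642, 0.1]
orientation: [3.141, -0.002, -3.0]
ft_force: [-3.3, 0.3, 5.6]
gripper_width: 0.0006
grip_force: 3.1
```

```bash
python3 -c "
from t import *
st();sprof(grab_frame('scene'))"
```

```text
clk 11.88 tcp tray mm [ -0.  -26.4] z 100.0 rpy [ 3.141e+00 -2.000e-03 -3.000e+00] F [-3.34  0.34  5.58] w 0.6
[(30, [-102, -96, 15, 59]), (-20, [-104, -92, 15, 59]), (-45, [-104, -36, 15, 59, 67]), (-70, [-102, -6, 15, 55, 67])]
```

apply_moves(
  delta_pos=[
    [0,0,-6],
    [0,-6,-8],
    [0,-14,-8],
    [0,-20,-8],
    [0,-21,-4],
    [0,-21,-1],
    [0,-21,0],
  ],
  rot=[
    [0,0,0],
    [0,0,0],
    [0,0,0],
    [0,0,0],
    [0,0,0],
    [0,0,0],
    [0,0,0],
  ],
  grip=[1,1,1,1,1,1,1],
)

```text
clock: 12.8
eef_pos: [0.5307, 0.0428, 0.0992]
orientation: [3.141, -0.001, -3.001]
ft_force: [-0.4, 0.9, 0.4]
gripper_width: 0.0005
grip_force: 0.3
```

apply_moves(
  delta_pos=[
    [0,3,0],
    [0,9,0],
    [0,15,0],
    [0,21,0],
    [0,27,0],
    [0,33,0],
    [0,38,0],
    [0,40,0],
    [0,40,0],
  ],
  rot=[
    [0,0,0],
    [0,0,0],
    [0,0,0],
    [0,0,0],
    [0,0,0],
    [0,0,0],
    [0,0,0],
    [0,0,0],
    [0,0,0],
  ],
  grip=[1,1,1,1,1,1,1,1,1],
)

```text
clock: 13.92
eef_pos: [0.5245, 0.0833, 0.1002]
orientation: [3.141, -0.001, -3.0]
ft_force: [-3.3, -0.4, 5.5]
gripper_width: 0.0007
grip_force: 3.7
```

```bash
python3 -c "
from t import *
st();sprof(grab_frame('scene'))"
```

```text
clk 13.93 tcp tray mm [-0.  -7.1] z 100.2 rpy [ 3.141e+00 -1.000e-03 -3.000e+00] F [-3.33 -0.43  5.52] w 0.7
[(30, [-102, -74, 35, 59]), (-20, [-104, -70, 35, 59]), (-45, [-104, -16, 35, 61, 67]), (-70, [-102, 13, 35, 61, 65])]
```

apply_moves(
  delta_pos=[
    [0,0,-6],
    [0,-6,-8],
    [0,-14,-8],
    [0,-19,-8],
    [0,-20,-4],
    [0,-20,-1],
    [0,-20,0],
  ],
  rot=[
    [0,0,0],
    [0,0,0],
    [0,0,0],
    [0,0,0],
    [0,0,0],
    [0,0,0],
    [0,0,0],
  ],
  grip=[1,1,1,1,1,1,1],
)

```text
clock: 14.85
eef_pos: [0.5279, 0.0626, 0.0992]
orientation: [3.141, -0.001, -3.001]
ft_force: [0.3, -0.5, 0.6]
gripper_width: 0.0007
grip_force: 0.0
```

apply_moves(
  delta_pos=[
    [0,3,0],
    [0,9,0],
    [0,15,0],
    [0,21,0],
    [0,27,0],
    [0,33,0],
    [0,38,0],
    [0,40,0],
    [0,40,0],
  ],
  rot=[
    [0,0,0],
    [0,0,0],
    [0,0,0],
    [0,0,0],
    [0,0,0],
    [0,0,0],
    [0,0,0],
    [0,0,0],
    [0,0,0],
  ],
  grip=[1,1,1,1,1,1,1,1,1],
)

```text
clock: 15.98
eef_pos: [0.5218, 0.1032, 0.1003]
orientation: [3.141, -0.001, -3.0]
ft_force: [-4.2, 0.7, 6.9]
gripper_width: 0.0007
grip_force: 3.5
```

```bash
python3 -c "
from t import *
st();im=grab_frame('scene');cv2.imwrite('pics/d.png',im);sprof(im);prof(grab_frame('top'))"
```

```text
clk 15.97 tcp tray mm [ 0.2 12.9] z 100.3 rpy [ 3.141e+00 -1.000e-03 -3.000e+00] F [-4.16  0.69  6.89] w 0.7
[(30, [-102, -52]), (-20, [-104, -48, 57, 61]), (-45, [-102, 3, 55]), (-70, [-102, 33, 55])]
90 [-155, -32]
75 [-158, -35, 99, 102]
60 [-155, -41, 96, 102]
-30 [-158, -86, -80, -74, -71, -56, 72, 84]
-45 [-158, -59, 72, 84]
-60 [-158, -65, 69, 84]
-75 [-158, -68, 66, 87]
```

apply_moves(
  delta_pos=[
    [0,0,-6],
    [0,-6,-8],
    [0,-14,-8],
    [0,-19,-8],
    [0,-20,-4],
    [0,-20,-1],
    [0,-20,0],
  ],
  rot=[
    [0,0,0],
    [0,0,0],
    [0,0,0],
    [0,0,0],
    [0,0,0],
    [0,0,0],
    [0,0,0],
  ],
  grip=[1,1,1,1,1,1,1],
)

```text
clock: 16.95
eef_pos: [0.5251, 0.0824, 0.0992]
orientation: [3.141, -0.001, -3.001]
ft_force: [-1.2, 0.3, 0.5]
gripper_width: 0.0005
grip_force: 0.0
```

apply_moves(
  delta_pos=[
    [0,3,0],
    [0,9,0],
    [0,15,0],
    [0,21,0],
    [0,27,0],
    [0,32,0],
    [0,35,0],
    [0,36,0],
    [0,36,0],
  ],
  rot=[
    [0,0,0],
    [0,0,0],
    [0,0,0],
    [0,0,0],
    [0,0,0],
    [0,0,0],
    [0,0,0],
    [0,0,0],
    [0,0,0],
  ],
  grip=[1,1,1,1,1,1,1,1,1],
)

```text
clock: 18.08
eef_pos: [0.5197, 0.1189, 0.1004]
orientation: [3.141, -0.001, -3.0]
ft_force: [-5.6, -0.5, 8.8]
gripper_width: -0.0001
grip_force: 4.2
```

apply_moves(
  delta_pos=[
    [0,0,-10],
    [0,0,-35],
    [0,-20,-60],
    [0,-60,-70],
    [0,-110,-70],
    [0,-160,-70],
    [0,-200,-70],
    [0,-215,-70],
    [0,-220,-70],
  ],
  rot=[
    [0,0,0],
    [0,0,0],
    [0,0,0],
    [0,0,0],
    [0,0,0],
    [0,0,0],
    [0,0,0],
    [0,0,0],
    [0,0,0],
  ],
  grip=[1,1,1,1,1,1,1,1,1],
)

```text
clock: 19.2
eef_pos: [0.5514, -0.1, 0.1699]
orientation: [3.141, 0.0, -3.002]
ft_force: [0.2, 0.9, 0.7]
gripper_width: 0.0004
grip_force: 0.0
```

```bash
python3 -c "
from t import *
st();prof(grab_frame('top'));look('e');"
```

```text
clk 19.2 tcp tray mm [   0.7 -192.4] z 169.9 rpy [ 3.141  0.    -3.002] F [0.21 0.85 0.74] w 0.4
90 [-158, -5, 57, 81]
75 [-158, -5, 54, 84]
60 [-158, -8, 54, 84]
-30 [-158, -8, 54, 84]
-45 [-158, -8, 54, 81]
-60 [-158, -8, 54, 81]
-75 [-158, -8, 51, 87]
```

View pics/e.png

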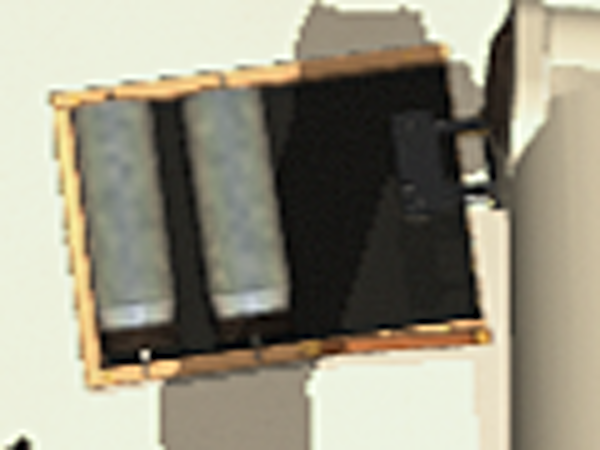

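The jar lies on the line: its middle is at tray y ≈ +23, it is straight, and the stowed jar at (125,215) is untouched. The keeper still lies along the near rail, from (312,348) to (485,337). I'll go outside the bar and lower the fingertip beside it.

apply_moves(
  delta_pos=[
    [20,10,0],
    [50,25,0],
    [80,40,0],
    [110,55,0],
    [135,68,0],
    [150,75,10],
    [150,75,40],
    [150,75,70],
    [150,75,92],
    [150,75,103],
    [150,75,106],
    [150,75,106],
  ],
  rot=[
    [0,0,0],
    [0,0,0],
    [0,0,0],
    [0,0,0],
    [0,0,0],
    [0,0,0],
    [0,0,0],
    [0,0,0],
    [0,0,0],
    [0,0,0],
    [0,0,0],
    [0,0,0],
  ],
  grip=[1,1,1,1,1,1,1,1,1,1,1,1],
)

```text
clock: 20.85
eef_pos: [0.3926, -0.0464, 0.0641]
orientation: [-3.142, 0.001, -3.001]
ft_force: [0.1, -0.2, -0.7]
gripper_width: 0.0007
grip_force: 0.0
```

```bash
python3 -c "
from t import *
st();look('f')"
```

```text
clk 20.85 tcp tray mm [-148.9 -116.9] z 64.1 rpy [-3.142e+00  1.000e-03 -3.001e+00] F [ 0.09 -0.19 -0.69] w 0.7
```

View pics/fs.png

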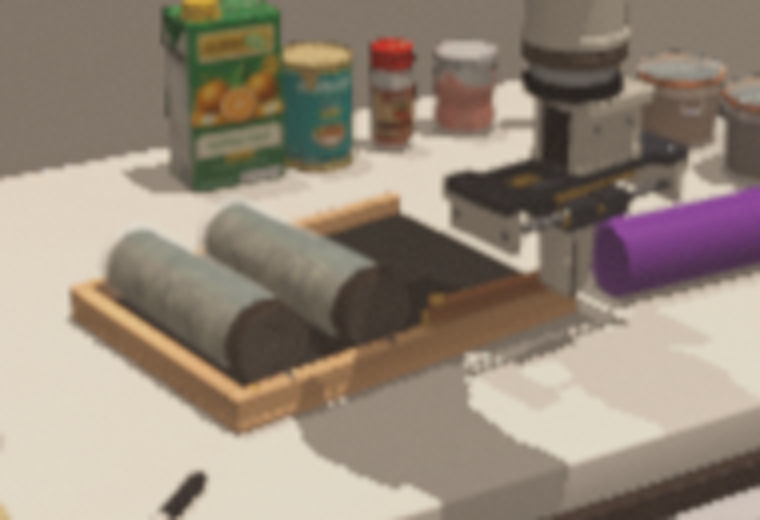

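The finger at (562,270) stands outside the rail, beside the bar and clear of the purple jar. Now I'll swing the keeper.

apply_moves(
  delta_pos=[
    [-6,-2,0],
    [-13,-3,0],
    [-24,-4,0],
    [-36,-5,0],
    [-48,-5,0],
    [-59,-3,0],
    [-70,1,0],
    [-81,5,0],
    [-91,11,0],
    [-101,18,0],
    [-109,26,0],
    [-109,26,0],
  ],
  rot=[
    [0,0,0],
    [0,0,0],
    [0,0,0],
    [0,0,0],
    [0,0,0],
    [0,0,0],
    [0,0,0],
    [0,0,0],
    [0,0,0],
    [0,0,0],
    [0,0,0],
    [0,0,0],
  ],
  grip=[1,1,1,1,1,1,1,1,1,1,1,1],
)

```text
clock: 22.45
eef_pos: [0.4972, -0.0045, 0.0638]
orientation: [3.141, 0.001, -3.0]
ft_force: [1.0, -0.2, 0.2]
gripper_width: -0.0001
grip_force: 0.0
```

apply_moves(
  delta_pos=[
    [-4,6,0],
    [-9,13,0],
    [-13,20,0],
    [-17,26,0],
    [-19,31,0],
    [-20,33,0],
    [-20,33,0],
  ],
  rot=[
    [0,0,0],
    [0,0,0],
    [0,0,0],
    [0,0,0],
    [0,0,0],
    [0,0,0],
    [0,0,0],
  ],
  grip=[1,1,1,1,1,1,1],
)

```text
clock: 23.32
eef_pos: [0.5117, 0.0299, 0.0637]
orientation: [3.142, 0.0, -3.001]
ft_force: [-0.5, 0.3, -0.4]
gripper_width: 0.0009
grip_force: 0.0
```

```bash
python3 -c "
from t import *
st();look('g')"
```

```text
clk 23.32 tcp tray mm [-20.2 -58.3] z 63.7 rpy [ 3.142  0.    -3.001] F [-0.46  0.32 -0.35] w 0.9
```

View pics/gs.png

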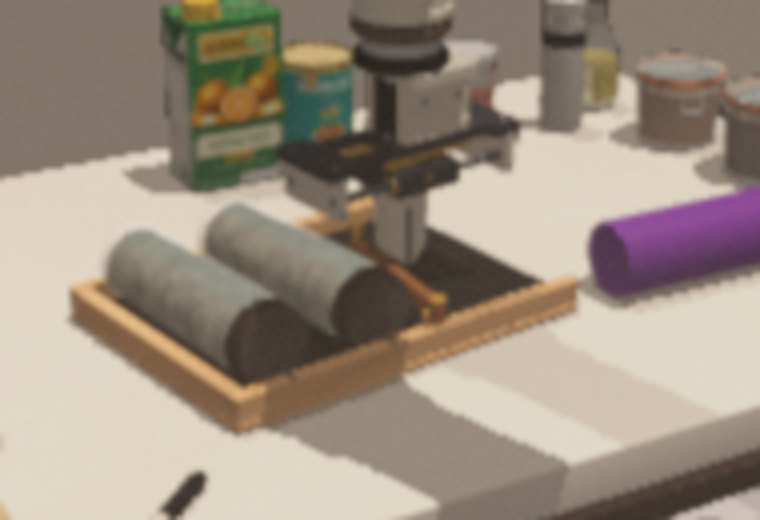

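The bar now lies across the lane: pivot at (432,300), knob at (352,235), finger behind it at (400,240), jar undisturbed. I'll push gently to the stop, watching the force.

apply_moves(
  delta_pos=[
    [0,2,0],
    [0,5,0],
    [0,8,0],
    [0,10,0],
    [0,10,0],
  ],
  rot=[
    [0,0,0],
    [0,0,0],
    [0,0,0],
    [0,0,0],
    [0,0,0],
  ],
  grip=[1,1,1,1,1],
)

```text
clock: 24.05
eef_pos: [0.5103, 0.0399, 0.0637]
orientation: [3.141, 0.0, -3.001]
ft_force: [0.3, 0.3, 0.3]
gripper_width: 0.0005
grip_force: 0.1
```

apply_moves(
  delta_pos=[
    [0,1,0],
    [0,2,0],
    [0,2,0],
  ],
  rot=[
    [0,0,0],
    [0,0,0],
    [0,0,0],
  ],
  grip=[1,1,1],
)

```text
clock: 24.42
eef_pos: [0.51, 0.0416, 0.0637]
orientation: [3.142, -0.0, -3.001]
ft_force: [0.5, 0.4, 0.0]
gripper_width: 0.0005
grip_force: 0.1
```

apply_moves(
  delta_pos=[
    [0,1,0],
    [0,2,0],
    [0,2,0],
  ],
  rot=[
    [0,0,0],
    [0,0,0],
    [0,0,0],
  ],
  grip=[1,1,1],
)

```text
clock: 24.8
eef_pos: [0.5097, 0.0437, 0.0637]
orientation: [3.141, -0.0, -3.001]
ft_force: [-0.5, 0.4, -0.0]
gripper_width: 0.0005
grip_force: 0.1
```

apply_moves(
  delta_pos=[
    [0,1,0],
    [0,2,0],
    [0,2,0],
  ],
  rot=[
    [0,0,0],
    [0,0,0],
    [0,0,0],
  ],
  grip=[1,1,1],
)

```text
clock: 25.18
eef_pos: [0.5094, 0.0457, 0.0637]
orientation: [3.141, -0.0, -3.001]
ft_force: [-0.4, 0.5, 0.0]
gripper_width: 0.0005
grip_force: 0.1
```

apply_moves(
  delta_pos=[
    [0,1,0],
    [0,2,0],
    [0,2,0],
  ],
  rot=[
    [0,0,0],
    [0,0,0],
    [0,0,0],
  ],
  grip=[1,1,1],
)

```text
clock: 25.55
eef_pos: [0.5091, 0.0477, 0.0637]
orientation: [3.141, -0.0, -3.001]
ft_force: [0.6, -0.0, 1.4]
gripper_width: 0.0003
grip_force: 0.1
```

apply_moves(
  delta_pos=[
    [0,1,0],
    [0,1,0],
  ],
  rot=[
    [0,0,0],
    [0,0,0],
  ],
  grip=[1,1],
)

```text
clock: 25.8
eef_pos: [0.5091, 0.0481, 0.0637]
orientation: [-3.141, -0.0, -3.002]
ft_force: [0.0, -1.6, 1.0]
gripper_width: 0.0005
grip_force: 0.7
```

```bash
cat > k.py <<'E'
from t import *
st();im=grab_frame("scene");cv2.imwrite("pics/k.png",im)
H=cv2.cvtColor(im,cv2.COLOR_BGR2HSV)
# bright brass knob / bar candidates near the shut position
for th in(0,.05,.1,.15,.2):
    d=np.array([np.cos(th),-np.sin(th)]);p=np.array([-.1145,-.022])+.134*d
    print(th,np.round(proj("scene",world(p,.060)),1),np.round(proj("scene",world([-.1145,-.022]+.09*d,.050)),1))
m=((H[...,0]<22)&(H[...,1]>110)&(H[...,2]>90)).astype(np.uint8);m[:190]=0;m[225:]=0;m[:,:295]=0;m[:,335:]=0
n,l,s,c=cv2.connectedComponentsWithStats(m);print(s[1:].tolist(),np.round(c[1:],1).tolist())
E
python3 k.py
```

```text
clk 25.8 tcp tray mm [-20.2 -39.8] z 63.7 rpy [-3.141 -0.    -3.002] F [ 0.01 -1.64  0.99] w 0.5
0 [303.7 198. ] [312.1 205.2]
0.05 [305.4 197.5] [313.2 204.9]
0.1 [307.2 197. ] [314.4 204.6]
0.15 [309.  196.6] [315.6 204.3]
0.2 [310.8 196.2] [316.9 204. ]
[[301, 191, 7, 9, 37], [319, 210, 16, 15, 136]] [[304.4, 194.9], [327.3, 218.7]]
```

apply_moves(
  delta_pos=[
    [0,0.7,0],
    [0,0.7,0],
    [0,0.7,0],
  ],
  rot=[
    [0,0,0],
    [0,0,0],
    [0,0,0],
  ],
  grip=[1,1,1],
)

```text
clock: 26.22
eef_pos: [0.509, 0.0485, 0.0637]
orientation: [-3.141, -0.0, -3.002]
ft_force: [0.4, -4.8, 0.2]
gripper_width: 0.0007
grip_force: 2.0
```

apply_moves(
  delta_pos=[
    [0,-3,0],
    [0,-8,0],
    [0,-14,-5],
    [0,-20,-30],
    [0,-35,-60],
    [0,-65,-90],
    [0,-105,-110],
    [0,-145,-120],
    [0,-175,-120],
    [0,-190,-120],
    [0,-195,-120],
  ],
  rot=[
    [0,0,0],
    [0,0,0],
    [0,0,0],
    [0,0,0],
    [0,0,0],
    [0,0,0],
    [0,0,0],
    [0,0,0],
    [0,0,0],
    [0,0,0],
    [0,0,0],
  ],
  grip=[1,1,1,1,1,1,1,1,1,1,1],
)

```text
clock: 27.6
eef_pos: [0.536, -0.1442, 0.1835]
orientation: [3.141, -0.0, -3.002]
ft_force: [-0.6, 1.5, 0.6]
gripper_width: 0.0001
grip_force: 0.0
```

```bash
python3 k.py; python3 -c "
from t import *
look('z',6);prof(grab_frame('top'))"
```

```text
clk 27.6 tcp tray mm [ -20.8 -234. ] z 183.5 rpy [ 3.141 -0.    -3.002] F [-0.61  1.52  0.6 ] w 0.1
0 [303.7 198. ] [312.1 205.2]
0.05 [305.4 197.5] [313.2 204.9]
0.1 [307.2 197. ] [314.4 204.6]
0.15 [309.  196.6] [315.6 204.3]
0.2 [310.8 196.2] [316.9 204. ]
[[297, 190, 22, 10, 88], [319, 211, 16, 14, 128]] [[307.8, 194.0], [327.5, 218.9]]
90 [-158, -5, 57, 81]
75 [-158, -5, 54, 84]
60 [-158, -8, 54, 84]
-30 [-23, -20, -8, 54, 84]
-45 [-158, -23, -20, -8, 54, 81]
-60 [-158, -23, -20, -8, 54, 81]
-75 [-158, -23, -20, -8, 51, 87]
```

View pics/z.png

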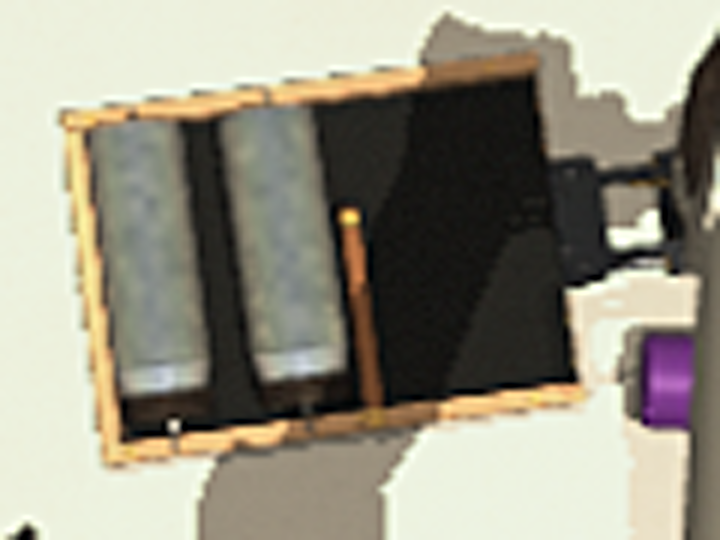

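The keeper lies shut across the lane, from (375,415) to (349,215), parallel to the jars at tray y ≈ -22. The jar is still on the line and the arm is clear.

```bash
python3 -c "
from cell import *
print(hand_in())"
```

```text
the job is handed in; nothing more can be done
None
```

I rolled the jar onto the line of the empty bay (middle at tray y ≈ +23 mm, within about 0.02 rad of straight), swung the keeper shut against its stop, and handed the job in with the arm clear at about 28 s; the top-of-glass push briefly read 14 N on the first stroke.

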